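# Battery check on the insulation tester

### The arm

A 6-joint arm with a two-finger parallel gripper is mounted at the origin on a cart in front of the work surface, level with it; the furniture and walls round the work are solid. World frame = base frame: x ahead of the robot, y to its left, z up, the work surface at z = 0. Lengths are in m, angles in rad, forces in N, time in s.
With the tool pointing down it reaches from about 0.15 to 0.775 m from the base axis. Payload 6.1 kg.
Tool frame: the origin (TCP) lies midway between the tips of the shut fingers; the grasp point (between the pads) lies 19 mm behind it (ctrl.hold_point_z is the distance from the TCP to the grasp point, in m); z points along the fingers, y is the line along which they close (so a half turn about z gives the same grasp; the last joint's range is limited). The gripper opens to 85 mm and grips with 20 to 120 N. Pads are 22 mm wide; open, the fingers measure 114 mm over their backs; the gripper's body (76 mm by 85 mm) begins 54 mm behind the grasp point. The pads swing forward as they close: fully open they stand 13 mm farther back than shut.
Start: joints at [-1.27, 0.126, -0.04, 1.405, 0, 1.571], TCP at [0.156, -0.501, 0.231] pointing down, gripper open.
Joint ranges: [-2.72, 2.72], [-0.95, 1.95], [-1.27, 1.35], [-1.78, 2.02], [-1.46, 1.47], [-3.14, 3.14]. Speed limits (rad/s): [2.39, 2.39, 3.01, 3.14, 3.14, 3.14].

### API

Orientations are given as a rotation vector (axis times angle).
In Python, from workcell import status, cams, hand_in, nets, ctrl gives the robot as it stands.
- The arm moves only by the tool servo_tool, never from a script. Its arguments are lists of equal length, an entry for each row: "xyz": the shift along the tool's x, y, z in m, a list of three; "spin": the turn about the tool's z in degrees. A call has 1 to 8 rows; each row is the pose to reach, as a shift and turn from the pose commanded when the call began, along the tool's axes at that moment; what a row does not reach only later rows make up. A row lasts 1/8 s, in which the tool goes at most 62.5 mm and 10.7 degrees, less where a joint would pass 70% of its speed; a pose out of reach is approached as far as the arm can. A call with a gripper value outside its range is refused whole. "hand" is the opening in per cent of the stroke, from 0 (shut) to 100 (fully open), set as the call begins (left out, the last holds). The fingers move at their own pace and stop on an object; "squeeze" is the grip in N (left out, the last holds). Time passes only in rows, so rows that repeat a pose let the fingers close. It gives the time, the measured TCP pose, the force, the opening and the grip force at its end, in the units of the state.
- status.observe(): the state, without advancing time (a new reading comes with each control period).
- cams.snapshot(name): name is "scene" or "top" or "wrist"; returns (picture, depth): 400x640x3 uint8, red, green, blue; 400x640 float32, m along the optical axis (not along the pixel's ray), 0 where there is no reading.
- cams.camera_params(name): a dict with "fov_y" (degrees; the focal length in pixels is half the picture's height over the tangent of half this angle, whatever the lens; pixels are square), "cx", "cy" (the principal point, pixels), "dist_coeffs" ([k1, k2, p1, p2, k3] as OpenCV has them; the pictures are not rectified), "position" and "orientation" of the camera in the world; the wrist camera has in their place "mount" (4x4, takes a point from camera to tool coordinates, whose origin is the TCP and whose axes are the flange's). Camera axes: x right, y down, z forward; pixel columns grow to the right and rows downward; lengths in m; the calibration is good to about 2 mm. A picture is of the moment at which its call begins: read the wrist's pose just before it. camera_params takes no time and is no camera call.
- hand_in(): hands the job in; it is judged then, once.
Trained networks look in the newest picture that a camera, given by its name, has taken for a name from the list of things; names that differ only in an ending like _2 or _b are one class to them, and where a whole thing is asked for, a point or a joint stands for the part that bears it (a point fixed in the world has none). Each returns a list of dicts, best first, with "p" (0 to 1); they miss things now and then, are a little off and sometimes report something else, mostly with a low value. They report only what shows in the picture. A call takes as long as a camera call.
- nets.cut_out(label, camera): "mask" (400x640 bool, what is visible of it) and "rect" ([left, top, right, bottom] in pixels, round what is visible of it).
The state is a dict: "time_s": time; "joint_positions": joint angles; "dq": joint speeds; "effort": joint torques, N m; "tool_pos": TCP position; "orientation": TCP orientation; "wrist_force": force on the tool from outside, world axes, zero at the start; "wrist_torque": the same for the moment, N m; "width": finger opening in m; "finger_force": force on a finger pad.
Only numpy, scipy, OpenCV 4.12 (cv2) and the standard library are available. Lean on these libraries where they do the work, as an engineer would, in place of code of your own. Each camera call takes 0.05 s, during which the arm holds its last target. There are 200 camera calls.

### The job

The insulation tester on the bench has just had new cells and needs its battery check. With one fingertip against the side of the pointer bar, turn its selector clockwise to the battery mark, the fifth click from off, and not a click past it, because the marks beyond switch on the high test voltages; only then press the round test key down to its stop with a light fingertip and finish while holding it down. Nothing is grasped: do not pinch the bar, do not lift the tester or shove it about, and leave everything else on the bench undisturbed.

Things in the scene. Friction and masses are not known exactly. Their poses are not given: they have to be found in the camera images.
- tester: hand-held insulation tester lying loose on its back, 210 x 110 mm, pale flat face 48 mm above the bench, rubber holster, 0.85 kg. Origin: centre of its underside; x along it from the selector end (nearer the robot) to the window end, z up. On the face: selector at x -42, round test key at x +23, y -25 mm, two flat fixed oblong keys (1.5 mm high) left of it, window frame (1 mm high) from x +40
- selector_axis (a point): the selector's axis at the top of its bar, 68 mm above the bench. The selector is a black disc, radius 29 mm, 6 mm thick, on the face; across its middle stands the pointer bar, 51 mm long, 13 mm wide, rising 14 mm above the disc, with a pointed nose and a white line at its pointing end. Nothing else on the face within 55 mm of the axis is higher than 2 mm. Axes as the tester's
- selector (a joint): selector angle, rad, grows clockwise from above. 0 = off (anticlockwise stop), nose 120 degrees left of the tester's x; nose direction = 120 degrees minus the value. Nine click-stops 30 degrees (0.524) apart: ring (off), four bars, battery sign (2.618), three triangles. Starts 0 to 2 clicks from off. Pushed past half way it snaps into the next click, else springs back; takes up to 0.04 N m
- pointer_tip (a point): the tip of the selector's pointed nose, 29 mm from the axis, 66 mm above the bench; its x axis points outward along the bar
- battery_mark (a point): the battery sign printed on the face, 36 mm from the axis, 30 degrees to the right (clockwise) of the tester's x: where the nose shall point
- bar_left: the left flank of the pointer bar (left when looking along it to its nose), the side to push on near the nose to turn it clockwise; origin on the selector's axis on the face, x toward the nose
- bar_right: the right flank of the pointer bar; origin and axes as bar_left
- key_top (a point): centre of the top of the round test key, 18 mm across, standing 8 mm above the face (56 mm above the bench)
- test_key (a joint): travel of the test key in m, 0 up, 0.004 fully down; a spring pushes it up with 1.5 N at the start and 4.3 N at the stop, and it comes up when let go
- cell_0: AA cell, 50 x 15 mm, lying loose left of the tester; bystander
- cell_1: AA cell, 50 x 15 mm, lying loose left of the tester; bystander
- screwdriver: electrician's screwdriver with yellow handle, 174 mm long, lying loose right of the tester; bystander
- fuse_tin: small round tin with green lid, 45 mm across, 23 mm high, beyond the tester; bystander
- tape_c: small roll of yellow tape, 64 mm across, 34 mm high, beyond the tester; bystander
- battery_9v: block battery standing upright, 18 x 27 x 48 mm, right of the tester; bystander
- stubby_driver: stubby screwdriver with red handle, 74 mm, well right of the tester; bystander

How it is judged:
By the outcome, as a careful person would: the job done as asked, in the order asked, and still so for the second after the job is handed in, while the arm keeps its last pose, push and grip.
It also fails if it takes over 51 s, if anything falls off the work surface, if the arm or the gripper's body presses on something with over 40 N, if the wrist force passes 120 N, or if a joint passes its speed limit or range.

## Working session

There is one attempt and no reset: what is moved stays moved. The work goes in short steps, Python scripts to look and compute and a tool call to move; the robot and the scene stay as the last step left them, time stands still between calls to the robot, and variables do not carry over. Pictures are saved under pics/ and viewed, at most 10 in all, crops included, and the job is handed in when it is done.

Besides the shell and the picture viewer there is one more tool, called after "Emit:" as name(argument=value, ...), one argument or row to a line, values as JSON. servo_tool: Moves the arm, as the interface text tells. Its arguments: {"type":"object","properties":{"xyz":{"type":"array","items":{"type":"array","items":{"type":"number"}}},"spin":{"type":"array","items":{"type":"number"}},"hand":{"type":"number"},"squeeze":{"type":"number"}},"required":["xyz","spin"]}

```bash
mkdir -p pics; cat > h.py <<'E'
import numpy as np, cv2
from scipy.spatial.transform import Rotation as R
from workcell import status, cams, nets, ctrl
def cam(name, st=None):
    p=cams.camera_params(name); f=200/np.tan(np.radians(p["fov_y"])/2)
    K=np.array([[f,0,p["cx"]],[0,f,p["cy"]],[0,0,1]]); D=np.array(p["dist_coeffs"],float)
    if "mount" in p:
        M=np.array(p["mount"]); T=np.eye(4); T[:3,:3]=R.from_rotvec(st["orientation"]).as_matrix(); T[:3,3]=st["tool_pos"]; T=T@M
    else:
        T=np.eye(4); o=np.array(p["orientation"]); T[:3,:3]=o if o.shape==(3,3) else R.from_rotvec(o).as_matrix(); T[:3,3]=p["position"]
    return K,D,T
def onplane(c,uv,z):
    K,D,T=c; n=cv2.undistortPoints(np.array(uv,float).reshape(-1,1,2),K,D)[:,0]
    d=np.c_[n,np.ones(len(n))]@T[:3,:3].T; s=(z-T[2,3])/d[:,2]
    return T[:3,3]+d*s[:,None]
def proj(c,P):
    K,D,T=c; Ti=np.linalg.inv(T); return cv2.projectPoints(np.array(P,float).reshape(-1,3),cv2.Rodrigues(Ti[:3,:3])[0],Ti[:3,3],K,D)[0][:,0]
def save(n,im): cv2.imwrite("pics/"+n,cv2.cvtColor(np.ascontiguousarray(im),cv2.COLOR_RGB2BGR))
E
python3 - <<'E'
from h import *
st=status.observe(); print(st)
print({k:v for k,v in cams.camera_params("top").items()})
im,d=cams.snapshot("top"); save("top.png",im); c=cam("top")
np.savez("top.npz",im=im,d=d)
for l in ["tester","selector","test_key","pointer_tip","key_top","bar_left"]:
    for r in nets.cut_out(l,"top")[:2]:
        m=r["mask"]; v,u=np.nonzero(m); print(l,r["p"],r["rect"],m.sum(),u.mean(),v.mean(),onplane(c,[[u.mean(),v.mean()]],.05).round(4))
E
```

```text
{'time_s': 0.0, 'joint_positions': array([-1.26998092e+00,  1.26417438e-01, -4.06254309e-02,  1.40538729e+00,
       -1.70300381e-05,  1.57083112e+00]), 'dq': array([ 4.37160434e-05, -9.82525667e-04, -1.00712309e-03, -7.89502150e-04,
        6.84811479e-04,  2.94044261e-04]), 'effort': array([ 3.90796242e-05, -4.35912681e+01,  3.52924776e+01,  1.73813920e-02,
        4.68775602e-05, -3.91627253e-06]), 'tool_pos': array([ 0.15543164, -0.50103781,  0.23050085]), 'orientation': array([-3.10453782e+00, -4.70444497e-01,  4.10837727e-04]), 'wrist_force': array([-0.81161079, -0.06820499,  0.00373135]), 'wrist_torque': array([-0.0050398 , -0.01348916, -0.01522751]), 'finger_force': 0.0, 'width': 0.08538570882991138}
{'fov_y': 50.7096867692916, 'cx': 320.69940459520484, 'cy': 202.06534675717978, 'dist_coeffs': array([-0.06000929,  0.        ,  0.        ,  0.        ,  0.        ]), 'position': array([ 0.470763  , -0.20781172,  0.92237015]), 'orientation': array([-2.14846841,  2.13741744, -0.13880096])}
tester 0.55 [242.0, 178.2, 322.4, 282.9] 5051 281.2555929518907 230.12215402890516 [[ 0.5354 -0.1159  0.05  ]]
selector 0.68 [275.8, 235.3, 302.2, 263.4] 629 287.6470588235294 247.8012718600954 [[ 0.499  -0.1298  0.05  ]]
selector 0.45 [281.9, 211.6, 288.4, 214.4] 58 287.2586206896552 214.1206896551724 [[ 0.5689 -0.1278  0.05  ]]
test_key 0.71 [302.3, 186.3, 356.5, 238.7] 329 339.8145896656535 220.69300911854103 [[ 0.5557 -0.2372  0.05  ]]
pointer_tip 0.6 [274.0, 235.3, 299.8, 260.8] 592 287.00844594594594 247.90878378378378 [[ 0.4988 -0.1285  0.05  ]]
```

View pics/top.png

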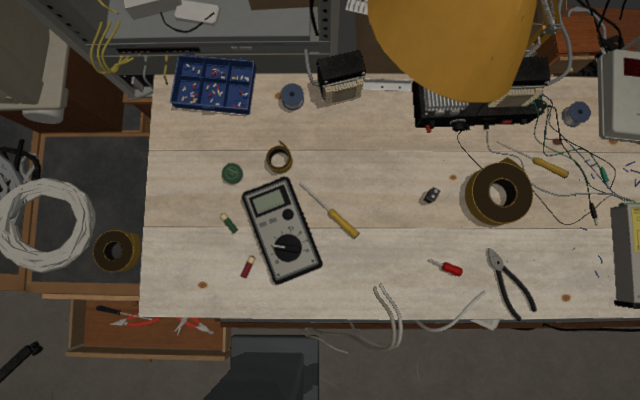

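The top view shows the tester centred near (282,230), tilted to the left. The selector is at about (288,247) with its white nose pointing left, and the key is at about (288,214). Next I'll look more closely with the wrist camera.

```bash
python3 - <<'E'
from h import *
z=np.load("top.npz"); c=cam("top"); st=status.observe()
print("tool R\n",R.from_rotvec(st["orientation"]).as_matrix().round(3)); print(np.array(cams.camera_params("wrist")["mount"]).round(4), cams.camera_params("wrist")["fov_y"])
K,D,T=c
d=z["d"]; v,u=np.mgrid[160:300,230:340]; dd=d[160:300,230:340]
n=cv2.undistortPoints(np.c_[u.ravel(),v.ravel()].astype(float).reshape(-1,1,2),K,D)[:,0]
P=(np.c_[n,np.ones(len(n))]*dd.reshape(-1,1))@T[:3,:3].T+T[:3,3]
m=((P[:,2]>.035)&(P[:,2]<.09)).reshape(v.shape).astype(np.uint8)
nl,lab,s,_=cv2.connectedComponentsWithStats(m); k=1+s[1:,4].argmax(); Q=P[(lab==k).ravel()]
print(nl,s[k],cv2.minAreaRect((Q[:,:2]*1000).astype(np.float32)),np.median(Q[:,2]))
E
```

```text
tool R
 [[ 0.955  0.296 -0.   ]
 [ 0.296 -0.955  0.   ]
 [ 0.    -0.    -1.   ]]
[[ 1.000e-04 -9.615e-01 -2.747e-01  7.050e-02]
 [ 1.000e+00  2.000e-04 -5.000e-04 -7.000e-04]
 [ 6.000e-04 -2.747e-01  9.615e-01 -1.424e-01]
 [ 0.000e+00  0.000e+00  0.000e+00  1.000e+00]] 58.617432775806165
13 [  11   17   81  107 4839] ((538.3034057617188, -113.20919799804688), (207.08924865722656, 110.5395736694336), 22.415409088134766) 0.04786897969891868
```

Emit:
servo_tool(
  xyz=[
    [0.05,-0.032,0],
    [0.1,-0.064,0],
    [0.15,-0.095,0],
    [0.2,-0.127,0],
    [0.25,-0.159,0],
    [0.3,-0.19,0],
    [0.35,-0.222,0],
    [0.399,-0.253,0],
  ],
  spin=[0,0,0,0,0,0,0,0],
  hand=0,
)

```text
time_s: 1.35
tool_pos: [0.4627, -0.1398, 0.2315]
orientation: [3.106, 0.471, 0.001]
wrist_force: [0.1, -1.3, -0.1]
width: 0.0003
finger_force: 0.0
```

Emit:
servo_tool(
  xyz=[
    [0,0,0],
    [0,0,0],
    [0,0,0],
  ],
  spin=[0,0,0],
)

```text
time_s: 1.72
tool_pos: [0.461, -0.1425, 0.2314]
orientation: [3.106, 0.468, -0.0]
wrist_force: [-0.2, 0.3, 0.9]
width: -0.0003
finger_force: 0.0
```

```bash
python3 - <<'E'
from h import *
st=status.observe(); print(st["joint_positions"].round(3),st["tool_pos"].round(4),st["orientation"].round(3),st["width"],st["time_s"],st["wrist_force"])
im,d=cams.snapshot("wrist"); save("w1.png",im); c=cam("wrist",st); np.savez("w1.npz",im=im,d=d)
for l in ["tester","selector","test_key","battery_mark"]:
    for r in nets.cut_out(l,"wrist")[:2]:
        m=r["mask"]; v,u=np.nonzero(m); print(l,r["p"],r["rect"],m.sum(),u.mean(),v.mean(),onplane(c,[[u.mean(),v.mean()]],.056).round(4))
E
```

```text
[-0.3    0.045 -0.128  1.398 -0.     2.543] [ 0.461  -0.1425  0.2314] [ 3.106  0.468 -0.   ] -0.0002781444510545354 1.725 [-0.18002054  0.29362426  0.92590685]
tester 0.76 [245.5, 0.0, 382.1, 198.2] 22944 316.3450139470014 94.2344839609484 [[ 0.5297 -0.116   0.056 ]]
selector 0.57 [287.5, 99.6, 352.6, 162.2] 3312 319.6171497584541 129.70833333333334 [[ 0.5016 -0.1275  0.056 ]]
test_key 0.69 [332.1, 39.4, 354.8, 61.6] 336 342.14285714285717 50.73511904761905 [[ 0.57   -0.1263  0.056 ]]
battery_mark 0.85 [247.9, 0.0, 378.7, 199.8] 22884 316.2160898444328 94.23295752490823 [[ 0.5297 -0.1159  0.056 ]]
battery_mark 0.65 [209.1, 116.8, 242.0, 160.4] 588 224.93707482993196 138.18367346938774 [[ 0.4699 -0.0491  0.056 ]]
```

View pics/w1.png

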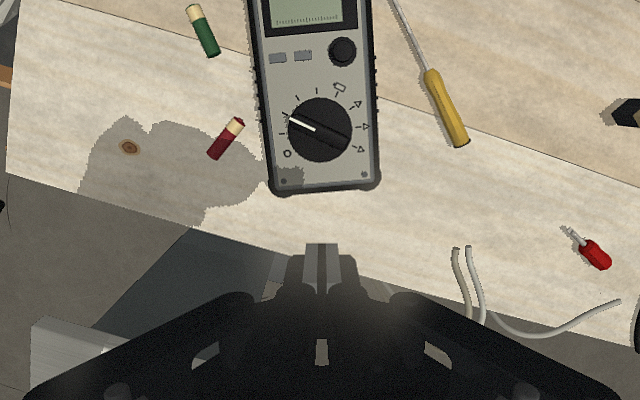

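The wrist view shows the selector at about (320,130). Its white nose end is at about (290,121), pointing at the second mark after the ring. The battery sign is at (339,87) and the round key at (342,51).

```bash
cat >> h.py <<'E'
def measure(im,c,rc=None):
    # white line on bar -> nose direction; disc/face via tester
    K,D,T=c; A=np.array([0.5003,-0.1285]) if rc is None else rc
    xs,ys=np.meshgrid(np.arange(-40,40,.25),np.arange(-40,40,.25))
    uv=proj(c,np.c_[A[0]+xs.ravel()/1e3,A[1]+ys.ravel()/1e3,np.full(xs.size,.068)]).astype(np.float32)
    g=cv2.remap(cv2.cvtColor(im,cv2.COLOR_RGB2GRAY),uv[:,0].reshape(xs.shape),uv[:,1].reshape(xs.shape),cv2.INTER_LINEAR)
    return xs,ys,g
E
python3 - <<'E'
from h import *
z=np.load("w1.npz"); im=z["im"]; st=status.observe(); c=cam("wrist",st)
# disc: dark blob
g=cv2.cvtColor(im,cv2.COLOR_RGB2GRAY); m=np.zeros_like(g); cv2.circle(m,(320,130),36,1,-1)
dk=((g<60)&(m>0)).astype(np.uint8); nl,lab,s,_=cv2.connectedComponentsWithStats(dk); k=1+s[1:,4].argmax()
cn=max(cv2.findContours((lab==k).astype(np.uint8),0,2)[0],key=len); hull=cv2.convexHull(cn)
W=onplane(c,cn[:,0],.054)[:,:2]*1000; print("disc",cv2.fitEllipse(W.astype(np.float32).reshape(-1,1,2)))
wm=((g>150)&(cv2.circle(np.zeros_like(g),(318,129),28,1,-1)>0)).astype(np.uint8)
nl,lab,s,_=cv2.connectedComponentsWithStats(wm); print(s)
k=1+s[1:,4].argmax(); v,u=np.nonzero(lab==k); W=onplane(c,np.c_[u,v],.068)[:,:2]*1000
l=cv2.fitLine(W.astype(np.float32),cv2.DIST_L2,0,.01,.01).ravel(); t=(W-l[2:])@l[:2]
print("line deg",np.degrees(np.arctan2(l[1],l[0])),"ends",l[2:]+l[:2]*t.min(),l[2:]+l[:2]*t.max())
# test key
kk=nets.cut_out("test_key","wrist")[0]["mask"].astype(np.uint8); cn=max(cv2.findContours(kk,0,2)[0],key=len)
W=onplane(c,cn[:,0],.056)[:,:2]*1000; print("key",cv2.minEnclosingCircle(W.astype(np.float32)),W.mean(0))
# tester outline depth
K,D,T=c; d=z["d"]; v,u=np.mgrid[0:230,200:420]
n=cv2.undistortPoints(np.c_[u.ravel(),v.ravel()].astype(float).reshape(-1,1,2),K,D)[:,0]
P=(np.c_[n,np.ones(len(n))]*d[0:230,200:420].reshape(-1,1))@T[:3,:3].T+T[:3,3]
mm=(P[:,2]>.04)&(P[:,2]<.052); print("tester",cv2.minAreaRect((P[mm,:2]*1000).astype(np.float32)))
for nm,lo,hi in [("disc",.0525,.056),("bar",.062,.075)]:
    q=P[(P[:,2]>lo)&(P[:,2]<hi)&(np.hypot(P[:,0]-.5,P[:,1]+.128)<.035)]; print(nm,len(q),q[:,:].mean(0)*1000,cv2.minAreaRect((q[:,:2]*1000).astype(np.float32)) if len(q)>5 else 0)
E
```

```text
disc ((501.4029235839844, -128.94747924804688), (51.93012237548828, 57.53401565551758), 94.12662506103516)
[[     0      0    640    400 255928]
 [   292    119     24     12     72]]
line deg 82.0945 ends [ 501.61925693 -123.07513582] [ 504.51484396 -102.22246082]
key ((570.1766967773438, -126.28548431396484), 8.823166847229004) [ 570.23262583 -127.01407421]
tester ((524.201171875, -120.83149719238281), (176.08953857421875, 107.4891128540039), 20.12369155883789)
disc 2256 [ 501.973531   -127.58876044   53.91572692] ((500.9917907714844, -127.92054748535156), (56.580589294433594, 57.01376724243164), 16.13448715209961)
bar 956 [ 501.30643309 -127.03926183   67.61620335] ((501.1334533691406, -126.28091430664062), (54.453399658203125, 13.178433418273926), 81.89163970947266)
```

Emit:
servo_tool(
  xyz=[
    [0.004,-0.005,0],
    [0.007,-0.011,0.01],
    [0.011,-0.016,0.03],
    [0.014,-0.021,0.05],
    [0.018,-0.027,0.07],
    [0.021,-0.032,0.09],
    [0.021,-0.032,0.12],
    [0.021,-0.032,0.13],
  ],
  spin=[-10,-20,-30,-40,-50,-60,-63,-63],
)

```text
time_s: 3.02
tool_pos: [0.4711, -0.1047, 0.0998]
orientation: [-2.402, -2.022, 0.002]
wrist_force: [-0.7, 0.3, -0.2]
width: 0.0002
finger_force: 0.0
```

Emit:
servo_tool(
  xyz=[
    [0,0,0.01],
    [0,0,0.02],
    [0,0,0.03],
    [0,0,0.036],
    [0,0,0.04],
    [0,0,0.04],
    [0,0,0.04],
  ],
  spin=[0,0,0,0,0,0,0],
)

```text
time_s: 3.9
tool_pos: [0.4724, -0.1048, 0.0616]
orientation: [2.402, 2.024, 0.0]
wrist_force: [0.8, -0.5, -0.8]
width: -0.0001
finger_force: 0.0
```

```bash
python3 - <<'E'
from h import *
st=status.observe(); print(st["joint_positions"].round(3),st["tool_pos"].round(4),st["orientation"].round(3),st["wrist_force"])
Rm=R.from_rotvec(st["orientation"]).as_matrix(); print("axis in tool mm",(Rm.T@(np.array([.501,-.128,.06])-st["tool_pos"])*1000).round(1),"yaw",np.degrees(np.arctan2(Rm[1,0],Rm[0,0])))
im,d=cams.snapshot("wrist"); save("w2.png",im[100:400,120:520])
E
```

```text
[-0.218  0.107 -0.44   1.024  0.     1.523] [ 0.4724 -0.1048  0.0616] [2.402 2.024 0.   ] [ 0.75661913 -0.45868401 -0.83552803]
axis in tool mm [-18.   32.1   1.6] yaw 80.23558773318113
```

View pics/w2.png

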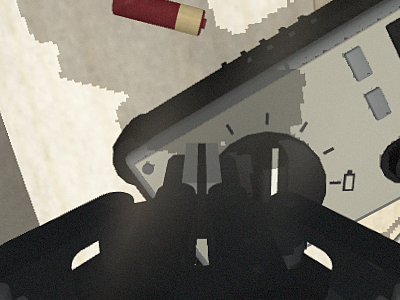

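The finger hangs left of the bar, alongside its nose, with clearance all round. Next I close in on the flank.

Emit:
servo_tool(
  xyz=[
    [0,0.003,0.002],
    [0,0.006,0.002],
    [0,0.009,0.002],
    [0,0.012,0.002],
    [0,0.014,0.002],
    [0,0.015,0.002],
    [0,0.016,0.002],
    [0,0.016,0.002],
  ],
  spin=[0,0,0,0,0,0,0,0],
)

```text
time_s: 4.95
tool_pos: [0.4876, -0.107, 0.0591]
orientation: [-2.401, -2.024, -0.0]
wrist_force: [-3.2, 4.3, 1.6]
width: -0.0001
finger_force: 2.1
```

```bash
cat > arc.py <<'E'
import sys,numpy as np
r,h=map(float,sys.argv[1:3])
for a in map(float,sys.argv[3:]):
    c,s=np.cos(np.radians(a)),np.sin(np.radians(a)); print(a,[round(x,1) for x in(-r+r*c+h*s,h+r*s-h*c)])
E
python3 arc.py 18 16 4 8 12 16 20 24 28 32; python3 - <<'E'
from h import *
st=status.observe(); Rm=R.from_rotvec(st["orientation"]).as_matrix(); print("axis in tool mm",(Rm.T@(np.array([.501,-.128,.06])-st["tool_pos"])*1000).round(1),(Rm.T@st["wrist_force"]).round(2))
im,d=cams.snapshot("wrist"); save("w3.png",cv2.resize(im[200:340,200:420],None,fx=3,fy=3))
E
```

```text
4.0 [np.float64(1.1), np.float64(1.3)]
8.0 [np.float64(2.1), np.float64(2.7)]
12.0 [np.float64(2.9), np.float64(4.1)]
16.0 [np.float64(3.7), np.float64(5.6)]
20.0 [np.float64(4.4), np.float64(7.1)]
24.0 [np.float64(5.0), np.float64(8.7)]
28.0 [np.float64(5.4), np.float64(10.3)]
32.0 [np.float64(5.7), np.float64(12.0)]
axis in tool mm [-18.4  16.7  -0.9] [ 3.67 -3.91 -1.57]
```

View pics/w3.png

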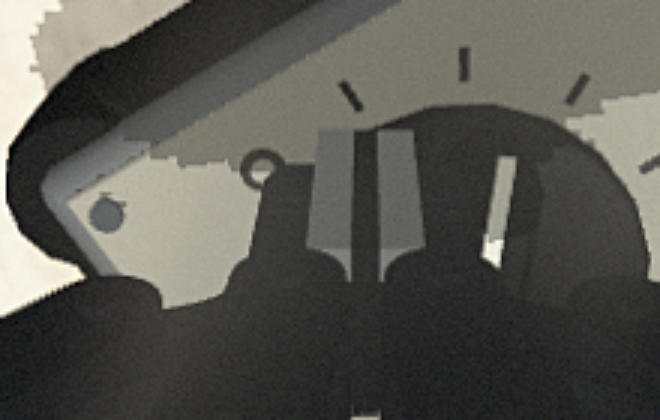

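The finger touches the left flank and has started to turn the bar. The white line at (500,200) in the crop now leans clockwise. I'll continue along the arc.

Emit:
servo_tool(
  xyz=[
    [0.001,0.0013,0],
    [0.002,0.0027,0],
    [0.003,0.0041,0],
    [0.0037,0.0056,0],
    [0.0044,0.0071,0],
    [0.005,0.0087,0],
    [0.0054,0.0103,0],
    [0.0057,0.012,0],
  ],
  spin=[4,8,12,16,20,24,28,32],
)

```text
time_s: 6.0
tool_pos: [0.5014, -0.1045, 0.0598]
orientation: [2.867, 1.279, 0.001]
wrist_force: [-2.0, -0.4, 1.8]
width: 0.0
finger_force: 1.5
```

```bash
cat > look.py <<'E'
from h import *
import sys
st=status.observe(); Rm=R.from_rotvec(st["orientation"]).as_matrix(); print("axis in tool mm",(Rm.T@(np.array([.501,-.128,.06])-st["tool_pos"])*1000).round(1),(Rm.T@st["wrist_force"]).round(2),"yaw",np.degrees(np.arctan2(Rm[1,0],Rm[0,0])),"q6",st["joint_positions"][5])
im,d=cams.snapshot("wrist"); c=cam("wrist",st)
xs,ys,g=measure(im,c,np.array([.501,-.128])); w=((g>150)&(np.hypot(xs,ys)<26)).astype(np.uint8)
nl,lab,s,cc=cv2.connectedComponentsWithStats(w)
for k in range(1,nl):
    if s[k,4]>100:
        q=np.c_[xs[lab==k],ys[lab==k]]; l=cv2.fitLine(q.astype(np.float32),2,0,.01,.01).ravel(); print(s[k,4],q.mean(0).round(1),"deg",np.degrees(np.arctan2(l[1],l[0])).round(1), "radial deg",np.degrees(np.arctan2(*q.mean(0)[::-1])).round(1))
if len(sys.argv)>1: save(sys.argv[1],im)
E
python3 look.py
```

```text
axis in tool mm [-17.7  15.4  -0.1] [-1.64 -1.18 -1.84] yaw 48.08398218460484 q6 2.0975270904126653
160 [-22.9  -2.4] deg 77.0 radial deg -173.9
241 [14.9 13.5] deg 41.9 radial deg 42.1
```

Emit:
servo_tool(
  xyz=[
    [0.001,0.0013,0],
    [0.002,0.0027,0],
    [0.003,0.0041,0],
    [0.0037,0.0056,0],
    [0.0042,0.0071,0],
    [0.0047,0.0087,0],
    [0.0051,0.0102,0],
    [0.0053,0.0118,0],
  ],
  spin=[5,10,15,20,24,28,32,36],
)

```text
time_s: 7.05
tool_pos: [0.5136, -0.1078, 0.0593]
orientation: [3.124, 0.333, 0.001]
wrist_force: [-0.3, 3.0, -0.1]
width: 0.0001
finger_force: 1.0
```

```bash
python3 look.py w4.png; python3 arc.py 18 15.5 2 4 6 8 10 12 14
```

```text
axis in tool mm [-16.6  17.1  -0.7] [ 0.31 -2.97  0.13] yaw 12.169052020840526 q6 2.7221624503161754
204 [20.4  4.1] deg 9.8 radial deg 11.2
2.0 [np.float64(0.5), np.float64(0.6)]
4.0 [np.float64(1.0), np.float64(1.3)]
6.0 [np.float64(1.5), np.float64(2.0)]
8.0 [np.float64(2.0), np.float64(2.7)]
10.0 [np.float64(2.4), np.float64(3.4)]
12.0 [np.float64(2.8), np.float64(4.1)]
14.0 [np.float64(3.2), np.float64(4.8)]
```

View pics/w4.png

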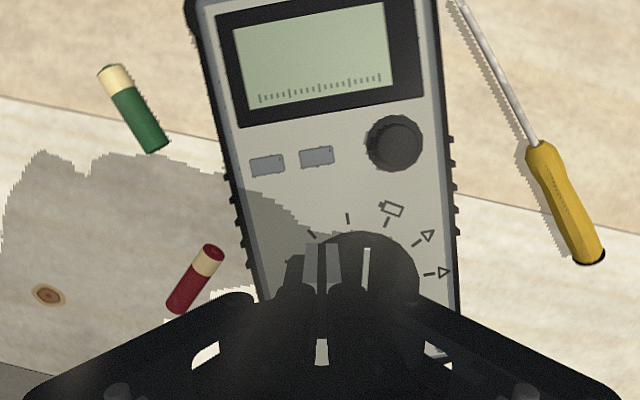

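The white line at (366,268) points between the fourth bar (347,217) and the battery sign (390,210), at about 131°. A last small push of about 9° should seat the battery click.

Emit:
servo_tool(
  xyz=[
    [0.0005,0.0006,0],
    [0.001,0.0013,0],
    [0.0012,0.0017,0],
    [0.0015,0.002,0],
    [0.0018,0.0024,0],
    [0.002,0.0027,0],
    [0.0022,0.003,0],
    [0.0022,0.003,0],
  ],
  spin=[2,4,5,6,7,8,9,9],
)

```text
time_s: 8.1
tool_pos: [0.516, -0.1103, 0.0593]
orientation: [3.14, 0.088, 0.0]
wrist_force: [-0.3, 0.2, 0.0]
width: 0.0005
finger_force: 0.0
```

```bash
python3 look.py
```

```text
axis in tool mm [-15.9  16.8  -0.7] [-0.31 -0.24 -0.  ] yaw 3.222662749297221 q6 2.8747625819952836
213 [21.7 -2.8] deg -7.0 radial deg -7.5
```

It snapped: the nose is at -7° in the world, which is the battery click, and the force is zero. I'll back off, raise the tool and check.

Emit:
servo_tool(
  xyz=[
    [0,-0.005,0],
    [0,-0.01,0],
    [0,-0.012,-0.02],
    [0,-0.012,-0.05],
    [0,-0.012,-0.08],
    [0,-0.012,-0.09],
    [0,-0.012,-0.09],
  ],
  spin=[0,0,0,0,0,0,0],
)

```text
time_s: 9.02
tool_pos: [0.5155, -0.0981, 0.1494]
orientation: [3.14, 0.089, 0.001]
wrist_force: [-0.8, 0.3, 0.4]
width: -0.0
finger_force: 0.0
```

```bash
python3 look.py w5.png; python3 - <<'E'
from h import *
st=status.observe(); im,d=cams.snapshot("wrist"); c=cam("wrist",st); Rm=R.from_rotvec(st["orientation"]).as_matrix()
for r in nets.cut_out("test_key","wrist")[:2]:
    cn=max(cv2.findContours(r["mask"].astype(np.uint8),0,2)[0],key=len); W=onplane(c,cn[:,0],.056); (x,y),rad=cv2.minEnclosingCircle((W[:,:2]*1000).astype(np.float32))
    print(r["p"],r["rect"],x,y,rad,"tool shift",Rm.T@(np.array([x/1e3,y/1e3,.056])-st["tool_pos"]))
print(st["tool_pos"])
E
```

```text
axis in tool mm [-16.3  29.   89.4] [-0.79 -0.37 -0.43] yaw 3.2464065037894554 q6 2.8967846639316486
187 [ -1.8 -24.2] deg -12.5 radial deg -94.3
796 [15.2 -1.9] deg -7.9 radial deg -7.2
0.58 [226.2, 0.0, 445.9, 289.4] 542.4105224609375 -110.96480560302734 105.73241424560547 tool shift [0.0267097  0.01440997 0.09247656]
0.56 [354.3, 109.7, 387.5, 138.4] 570.8532104492188 -126.00696563720703 8.909234046936035 tool shift [0.05425509 0.03103838 0.09245502]
[ 0.51499226 -0.09810076  0.14849716]
```

View pics/w5.png

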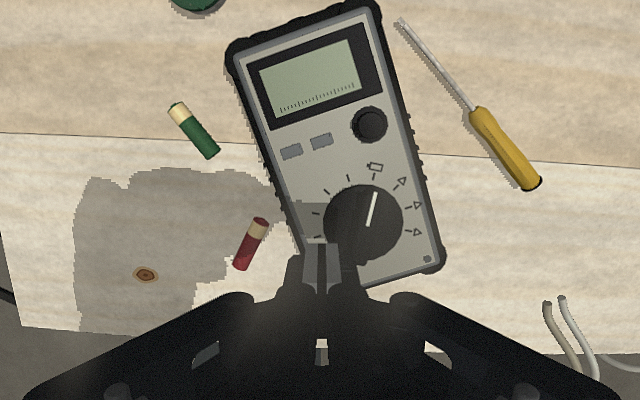

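The nose points at the battery sign (375,167), and the tester, cells and screwdriver haven't moved. The key is at (370,125). Moving above it next.

Emit:
servo_tool(
  xyz=[
    [0.014,0.008,0],
    [0.028,0.016,0.01],
    [0.042,0.024,0.03],
    [0.054,0.031,0.05],
    [0.054,0.031,0.07],
    [0.054,0.031,0.082],
    [0.054,0.031,0.086],
    [0.054,0.031,0.086],
  ],
  spin=[0,0,0,0,0,0,0,0],
)

```text
time_s: 10.18
tool_pos: [0.5709, -0.1262, 0.0633]
orientation: [-3.14, -0.089, 0.0]
wrist_force: [-1.0, 0.2, -0.2]
width: 0.0001
finger_force: 0.0
```

Emit:
servo_tool(
  xyz=[
    [0,0,0.001],
    [0,0,0.002],
    [0,0,0.003],
    [0,0,0.004],
    [0,0,0.005],
    [0,0,0.006],
    [0,0,0.007],
    [0,0,0.007],
  ],
  spin=[0,0,0,0,0,0,0,0],
)

```text
time_s: 11.18
tool_pos: [0.5709, -0.1262, 0.0562]
orientation: [-3.14, -0.089, 0.0]
wrist_force: [0.9, -1.4, -0.0]
width: -0.0004
finger_force: 0.0
```

Emit:
servo_tool(
  xyz=[
    [0,0,0.0005],
    [0,0,0.001],
    [0,0,0.0015],
    [0,0,0.002],
    [0,0,0.0025],
    [0,0,0.003],
    [0,0,0.003],
    [0,0,0.003],
  ],
  spin=[0,0,0,0,0,0,0,0],
)

```text
time_s: 12.18
tool_pos: [0.5709, -0.1262, 0.0534]
orientation: [3.14, 0.089, 0.0]
wrist_force: [-0.6, -0.7, 2.7]
width: 0.0003
finger_force: 1.7
```

Emit:
servo_tool(
  xyz=[
    [0,0,0.0005],
    [0,0,0.001],
    [0,0,0.001],
    [0,0,0.0015],
    [0,0,0.0015],
    [0,0,0.0015],
  ],
  spin=[0,0,0,0,0,0],
)

```text
time_s: 12.92
tool_pos: [0.5709, -0.1262, 0.052]
orientation: [3.14, 0.089, 0.0]
wrist_force: [-2.0, 0.2, 5.9]
width: -0.0001
finger_force: 2.8
```

Emit:
servo_tool(
  xyz=[
    [0,0,0.0005],
    [0,0,0.0005],
    [0,0,0.0005],
  ],
  spin=[0,0,0],
)

```text
time_s: 13.3
tool_pos: [0.571, -0.1262, 0.052]
orientation: [3.14, 0.089, 0.001]
wrist_force: [-2.0, 0.7, 9.3]
width: -0.0001
finger_force: 4.2
```

The key is on its stop: the force rose with no further travel. I'll ease off slightly, keeping it down, then check.

Emit:
servo_tool(
  xyz=[
    [0,0,-0.0002],
    [0,0,-0.0003],
    [0,0,-0.0003],
    [0,0,-0.0003],
  ],
  spin=[0,0,0,0],
)

```text
time_s: 13.8
tool_pos: [0.5709, -0.1262, 0.052]
orientation: [3.14, 0.089, 0.001]
wrist_force: [-1.7, -0.3, 6.3]
width: 0.0002
finger_force: 3.4
```

```bash
python3 - <<'E'
from h import *
im,d=cams.snapshot("top"); save("top2.png",cv2.resize(im[130:310,190:370],None,fx=3,fy=3))
for _ in range(4):
    cams.snapshot("wrist"); s=status.observe(); print(s["tool_pos"].round(4),s["wrist_force"].round(1))
E
```

```text
[ 0.571  -0.1262  0.052 ] [-1.8 -0.3  6. ]
[ 0.571  -0.1262  0.052 ] [-1.7  0.1  7.8]
[ 0.571  -0.1262  0.052 ] [-2.6  0.4  7.3]
[ 0.5709 -0.1262  0.052 ] [-2.4  0.9  6.6]
```

View pics/top2.png

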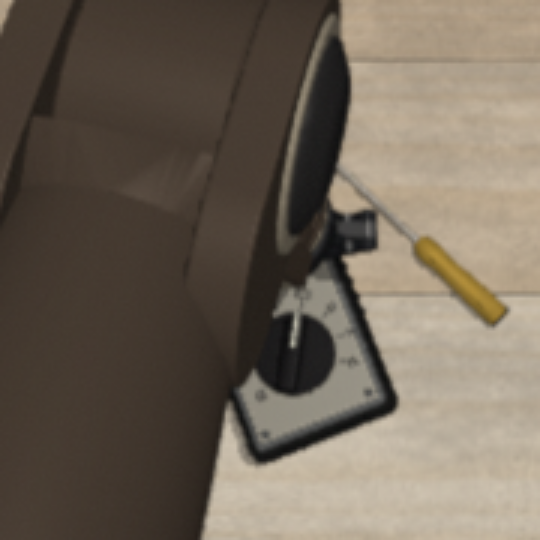

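The top view shows the nose (297,310) still on the battery sign (302,293). The key is held at its stop with about 7 N.

```bash
python3 -c "
from workcell import hand_in; print(hand_in())"
```

```text
the job is handed in; nothing more can be done
None
```

The selector was turned clockwise to the battery mark and no further; the test key was then pressed to its stop, and the job was handed in with it held down at about 7 N, with nothing seen out of place in the pictures.

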